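Feel out the proud inlay tile and press it home

TASK

One of the six tiles in the inlay panel has not seated and stands slightly proud. Take the stylus from its stand, touch its sprung foot lightly to the tiles (no more than 5 newtons, as the seated ones dent) to feel which one is high, and with the stylus press that tile fully home with a steady push of about 12 newtons, never over 20. Then hang the stylus back in its stand and let go, without disturbing the other things on the bench.

Things in the scene. Friction and masses are not known exactly. Their poses are not given: they have to be found in the camera images.
- panel: wooden inlay panel fixed to the bench, 150 x 206 mm (its x by its y), flush face 22 mm above its underside; six identical 51 mm square dark-wood tiles in two rows (along x) of three (along y) inside a 20 mm border. Origin: centre of the underside, z up. Five tiles are rigid and flush with the border; one, a different one each time, stands 2.1 to 2.5 mm proud
- seat (a joint): how far the one proud tile has been pressed in, m: 0 to 0.0004 at the start, 0.0025 = home (flush, a hard stop). It does not tell which tile that is. The tile sits in stiff glue: it does not move below about 8.5 N; above that it creeps down at roughly 1 mm/s for each newton more, and stays where it is left
- stylus: loose hand stylus, 0.1 to 0.2 kg, hanging point down in its stand. Origin: middle of the underside of its brass collar (32 mm diameter, 8 mm thick), z along the stylus to its top. A square wooden handle 16 x 16 mm (sides along its x and y) reaches from 8 to 78 mm above the origin: grip it there. Below: a 14 mm thick neck 22 mm long, then the thin sprung steel foot
- foot: the stylus's sprung foot: a steel ball of 10 mm diameter. Origin: its lowest point, which touches, on the stylus axis 48 mm below the stylus origin when free. It yields upward along the axis by up to 22 mm with a spring of 0.8 N per mm without preload
- stand: fixed dark wooden stand, block 80 x 80 x 60 mm (x, y, z) with a vertical through hole of 22 mm diameter in the middle of its top. Origin: centre of its underside. In it the stylus hangs on its collar, so that the stylus origin is level with the stand's top (60 mm) and its handle sides are parallel to the stand's
- glue: bystander: white plastic glue bottle, 48 mm diameter, 125 mm tall, origin at its base
- inkjar: bystander: amber glass jar with black cap, 44 mm diameter, 45 mm tall, origin at its base
- brush: bystander: brush lying flat on the bench, origin under its middle
- rubblock: bystander: cork rubbing block 70 x 45 x 30 mm, origin at the centre of its underside
- cell0 (a point): centre of tile place 0 on the panel, at the flush level (22 mm above the panel's underside); -27.5 mm along the panel's x and -55 mm along its y. Fixed to the panel, so it does not show whether the tile here stands proud
- cell1 (a point): centre of tile place 1 on the panel, at the flush level (22 mm above the panel's underside); -27.5 mm along the panel's x and 0 mm along its y. Fixed to the panel, so it does not show whether the tile here stands proud
- cell2 (a point): centre of tile place 2 on the panel, at the flush level (22 mm above the panel's underside); -27.5 mm along the panel's x and 55 mm along its y. Fixed to the panel, so it does not show whether the tile here stands proud
- cell3 (a point): centre of tile place 3 on the panel, at the flush level (22 mm above the panel's underside); 27.5 mm along the panel's x and -55 mm along its y. Fixed to the panel, so it does not show whether the tile here stands proud
- cell4 (a point): centre of tile place 4 on the panel, at the flush level (22 mm above the panel's underside); 27.5 mm along the panel's x and 0 mm along its y. Fixed to the panel, so it does not show whether the tile here stands proud
- cell5 (a point): centre of tile place 5 on the panel, at the flush level (22 mm above the panel's underside); 27.5 mm along the panel's x and 55 mm along its y. Fixed to the panel, so it does not show whether the tile here stands proud
There are look-alikes about, which are no part of the job. Of the things that look like the stylus, the smallest one is meant.

How it is judged:
On the way, in this order (a step that is already met when the one before it is completed fails the run):
1. the stylus is lifted out of its stand (z of stylus in the frame of stand above 0.1 m), for 0.1 s.
2. the stylus's foot rests on the proud tile (foot over the panel, at least 1.2 mm above the flush level, contact over 0.8 N) (x of foot in the frame of panel between -0.078 and 0.078 m and y of foot in the frame of panel between -0.106 and 0.106 m and contact force between foot and anything else above 0.8 N and z of foot in the frame of panel between 0.0232 and 0.0262 m and value of joint seat below 0.0018 m), for 0.05 s.
3. the proud tile is home (within 0.6 mm) with the stylus's foot still pressing on the panel's tiles (x of foot in the frame of panel between -0.078 and 0.078 m and y of foot in the frame of panel between -0.106 and 0.106 m and contact force between foot and anything else above 3 N and value of joint seat above 0.0019 m), for 0.1 s.
At the end, for the whole second after the job is handed in: The proud tile is pressed in to within 0.6 mm of flush; the stylus hangs upright (within 0.1 rad) and at rest in its stand's hole, collar within 4 mm of the stand's top and within 9 mm of the hole's axis, let go; the glue bottle, jar, brush and cork block are within 20 mm of where they began (value of joint seat above 0.0019 m and horizontal distance between stylus and stand below 0.009 m and z of stylus in the frame of stand between 0.056 and 0.064 m and angle between stylus's own z axis and vertical below 0.1 rad and linear speed of stylus below 0.02 m/s and contact force between stylus and the fingers below 0.1 N and distance of each of glue, inkjar, brush, rubblock from where it was at the start of the episode below 0.02 m); the robot touches nothing.
It fails at once if the stylus's foot presses on the panel with more than 22 N ((x of foot in the frame of panel between -0.078 and 0.078 m and y of foot in the frame of panel between -0.106 and 0.106 m) and contact force between foot and anything else above 22 N).
It fails at once if a seated tile or the border is pressed with more than 6 N by the stylus's foot while the proud tile has yet to be pressed in ((x of foot in the frame of panel between -0.078 and 0.078 m and y of foot in the frame of panel between -0.106 and 0.106 m) and contact force between foot and anything else above 6 N and value of joint seat below 0.001 m and z of foot in the frame of panel below 0.0225 m).
It fails at once if the proud tile is moved by something other than the stylus's foot (velocity of joint seat above 0.003 m/s and contact force between foot and anything else below 0.3 N).
It fails at once if a bystander is pushed over 20 mm (distance of any of glue, inkjar, brush, rubblock from where it was at the start of the episode above 0.02 m).
It also fails if it takes over 72 s, if anything falls off the work surface, if the arm or the gripper's body presses on something with over 40 N, if the wrist force passes 120 N, or if a joint passes its speed limit or range.

ROBOT

A 6-joint arm with a two-finger parallel gripper is mounted at the origin on the work surface. World frame = base frame: x ahead of the robot, y to its left, z up, the work surface at z = 0. Lengths are in m, angles in rad, forces in N, time in s.
With the tool pointing down it reaches from about 0.35 to 0.775 m from the base axis. Payload 7.3 kg.
Tool frame: the origin (TCP) lies between the finger pads; the fingertips stand 19 mm ahead of it and the grasp point (between the pads) is the TCP; z points along the fingers, y is the line along which they close (so a half turn about z gives the same grasp; the last joint's range is limited). The gripper opens to 92 mm and grips with 3 to 60 N. Pads are 19 mm wide; open, the fingers measure 130 mm over their backs; the gripper's body (75 mm by 190 mm) begins 47 mm behind the grasp point.
Start: joints at [-1.299, 0.342, 1.524, -0, 1.275, -0.146], TCP at [0.213, -0.48, 0.246] pointing down, gripper open.
Joint ranges: [-2.53, 2.53], [-0.77, 2.02], [0.04, 2.7], [-1, 4.14], [0.28, 2.66], [-3.11, 3.11]. Speed limits (rad/s): [2.57, 2.57, 3.14, 3.14, 3.14, 3.14].

INTERFACE

Orientations are given as a rotation vector (axis times angle).
In Python, from plant import robot, optics gives the robot as it stands.
- The arm moves only by the tool step_arm, never from a script. Its argument "targets" is a list of rows, each a list of 7 numbers: the finger opening in mm, from 0 to 91.8, then the shift along the tool's x, y, z normalised to -1 to 1, where 1 is 1000 mm, then the turn, a rotation vector about the tool's x, y, z normalised to -1 to 1, where 1 is pi/2 rad. A call has 1 to 5 rows; each row is the pose to reach, as a shift and turn from the pose commanded when the call began, along the tool's axes at that moment; what a row does not reach only later rows make up. A row lasts 1/10 s, in which the tool goes at most 50 mm and 8.59 degrees, less where a joint would pass 70% of its speed; a pose out of reach is approached as far as the arm can. A call with a number of a shift or a turn outside -1 to 1 is refused whole. A call with a gripper value outside its range is refused whole. The fingers move at their own pace and stop on an object; "force" is the grip in N (left out, the last holds). Time passes only in rows, so rows that repeat a pose let the fingers close. It gives the time, the measured TCP pose, the force, the opening and the grip force at its end, in the units of the state.
- robot.read_state(): the state, without advancing time (a new reading comes with each control period).
- optics.capture(name): name is "scene" or "top" or "wrist"; returns the picture (400x640x3 uint8, red, green, blue); there is no depth.
- optics.calibration(name): a dict with "fovy" (degrees; the focal length in pixels is half the picture's height over the tangent of half this angle, whatever the lens; pixels are square), "cx", "cy" (the principal point, pixels), "rvec" (rotation vector, rad) and "tvec" (3), from world to camera coordinates, as OpenCV has them. Camera axes: x right, y down, z forward; pixel columns grow to the right and rows downward; lengths in m; the calibration is good to about 2 mm. The wrist camera is an equidistant fisheye: a pixel r from the principal point sees the ray r / f radians off the axis. A picture is of the moment at which its call begins: read the wrist's pose just before it. calibration takes no time and is no camera call; for the wrist camera it gives the pose at the moment of the call.
- robot.finish_job(): hands the job in; it is judged then, once.
The state is a dict: "time_s": time; "joint_positions": joint angles; "joint_velocities": joint speeds; "effort": joint torques, N m; "position": TCP position; "tcp_rot": TCP orientation; "contact_force": force on the tool from outside, world axes, zero at the start; "torque": the same for the moment, N m; "opening": finger opening in m; "grip_force": force on a finger pad.
Only numpy, scipy, OpenCV 4.12 (cv2) and the standard library are available. Lean on these libraries where they do the work, as an engineer would, in place of code of your own. Each camera call takes 0.05 s, during which the arm holds its last target. There are 200 camera calls.

## Working session

There is one attempt and no reset: what is moved stays moved. The work goes in short steps, Python scripts to look and compute and a tool call to move; the robot and the scene stay as the last step left them, time stands still between calls to the robot, and variables do not carry over. Pictures are saved under pics/ and viewed, at most 10 in all, crops included, and the job is handed in when it is done.

Besides the shell and the picture viewer there is one more tool, called after "Request:" as name(argument=value, ...) on one line, values as JSON. step_arm: Moves the arm, as the interface text tells. Scaled input: -1 to 1 covers 1000 mm each way for a shift and pi/2 rad each way for a turn. Its arguments: {"type":"object","properties":{"targets":{"type":"array"},"force":{"type":"number"}},"required":["targets"]}

```bash
mkdir -p pics; cat > h.py <<'E'
import numpy as np, cv2
from scipy.spatial.transform import Rotation as R
from plant import robot, optics
def shot(n,f):
    im=optics.capture(n); cv2.imwrite('pics/'+f,im[:,:,::-1]); return im
def ray(n,u,v,c=None):
    c=c or optics.calibration(n); f=200/np.tan(np.radians(c['fovy'])/2)
    x,y=(u-c['cx'])/f,(v-c['cy'])/f
    if n=='wrist':
        r=np.hypot(x,y); s=np.sin(r)/r if r>1e-9 else 1; d=np.array([x*s,y*s,np.cos(r)])
    else: d=np.array([x,y,1.])
    M=R.from_rotvec(np.ravel(c['rvec'])).as_matrix(); t=np.ravel(c['tvec'])
    return -M.T@t, M.T@d
def atz(n,u,v,z,c=None):
    o,d=ray(n,u,v,c); return o+d*(z-o[2])/d[2]
def proj(n,p,c=None):
    c=c or optics.calibration(n); f=200/np.tan(np.radians(c['fovy'])/2)
    q=R.from_rotvec(np.ravel(c['rvec'])).apply(p)+np.ravel(c['tvec'])
    if n=='wrist':
        h=np.hypot(q[0],q[1]); k=np.arctan2(h,q[2])/h
    else: k=1/q[2]
    return c['cx']+f*k*q[0], c['cy']+f*k*q[1]
E
python3 - <<'E'
from h import *
import cv2
print(robot.read_state())
for n in('top','scene'):
    shot(n,n+'0.png'); c=optics.calibration(n); print(n,c, ray(n,320,200))
E
```

```text
{'time_s': 0.0, 'joint_positions': array([-1.29898906e+00,  3.42731354e-01,  1.52504191e+00,  8.94355557e-06,
        1.27541783e+00, -1.46023100e-01]), 'joint_velocities': array([-0.00119688, -0.00029146, -0.00104954,  0.00042688,  0.00144306,
       -0.00013018]), 'effort': array([-8.25728580e-05, -4.31234765e+01, -2.44218689e+01,  7.18226214e-02,
        5.60300646e-02, -9.04398416e-05]), 'position': array([ 0.21293816, -0.47944545,  0.24503179]), 'tcp_rot': array([-3.07172310e+00, -6.51227544e-01,  1.44323355e-04]), 'contact_force': array([0.18968422, 0.19391318, 0.45369638]), 'torque': array([0.02304683, 0.04665135, 0.00184905]), 'grip_force': 0.0, 'opening': 0.09154468769822549}
top {'fovy': 46.68001632551688, 'cx': 320.810561175865, 'cy': 199.63564943794904, 'rvec': array([ 2.09741513, -2.14351305,  0.17712732]), 'tvec': array([0.01433223, 0.58190154, 1.25506059])} (array([ 0.34710824, -0.01386403,  1.33914732]), array([ 0.17892968,  0.01365189, -0.98376901]))
scene {'fovy': 54.42443392117567, 'cx': 319.4290356670595, 'cy': 200.78066797703661, 'rvec': array([ 1.61885218,  1.63999037, -0.85727781]), 'tvec': array([-9.13681470e-05, -2.92214853e-01,  1.51605333e+00])} (array([1.41976406e+00, 4.71397731e-04, 6.06693518e-01]), array([-0.82971216,  0.00394535, -0.55818308]))
```

View pics/top0.png

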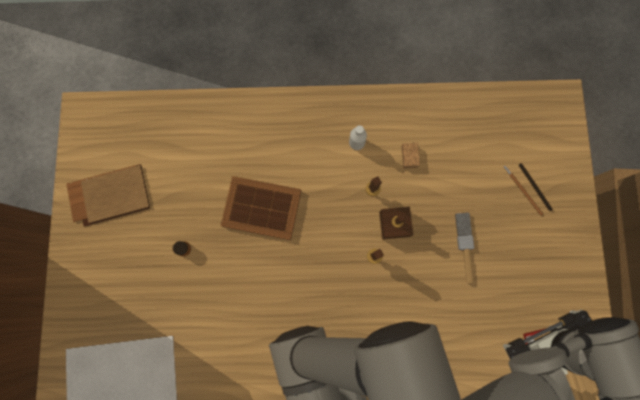

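View pics/scene0.png

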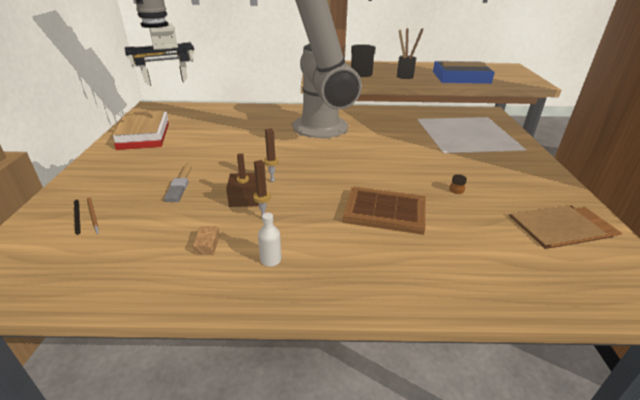

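The top view shows the stand at about (396,222) with the short stylus, two tall look-alikes at (375,185) and (377,255), and the panel at (262,208). The glue is at (358,138), the cork at (410,155) and the jar at (181,248). I'll enlarge it and compute rough positions.

```bash
python3 - <<'E'
from h import *
im=cv2.imread('pics/top0.png'); a=cv2.resize(im[165:275,210:310],None,fx=4,fy=4,interpolation=2)
b=cv2.resize(im[165:275,345:445],None,fx=4,fy=4,interpolation=2)
s=cv2.imread('pics/scene0.png'); 
cv2.imwrite('pics/c1.png',np.hstack([a,b]))
d=cv2.resize(s[115:245,215:435],None,fx=3.5,fy=3.5,interpolation=2); cv2.imwrite('pics/c2.png',d)
E
```

```text
(no output)
```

View pics/c1.png

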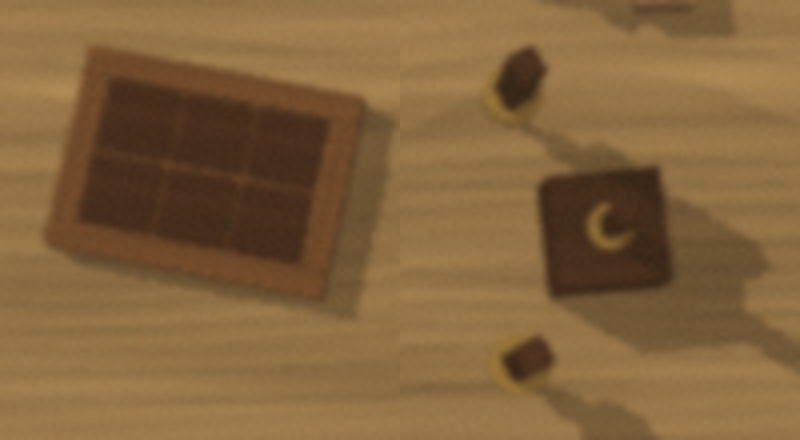

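View pics/c2.png

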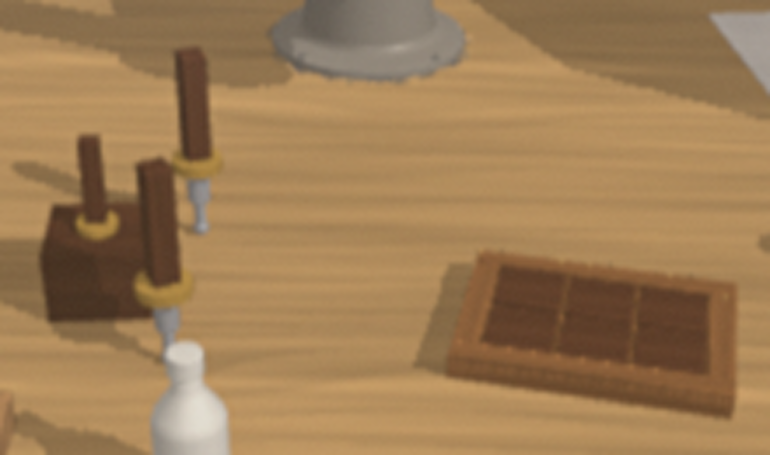

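```bash
python3 - <<'E'
from h import *
def fit(P,lx,ly,name):
    P=np.array(P)[:,:2]; c=P.mean(0); print(name,'corners',P.round(4).tolist(),'c',c.round(4),'sides',[round(np.linalg.norm(P[i]-P[i-1]),4) for i in range(4)],
     'ang',[round(np.degrees(np.arctan2(*(P[i]-P[i-1])[::-1])),1) for i in range(4)])
fit([atz('top',u,v,.022) for u,v in[(232.5,176.75),(301.2,189.5),(291.2,239.5),(221.2,225)]],0,0,'panel')
fit([atz('top',u,v,.06) for u,v in[(380,210.5),(409.5,207),(412.7,235.5),(383,239.2)]],0,0,'stand')
print('sty top',atz('top',400,220,.138),'collar',atz('top',397.2,221.5,.068))
def tri(a,b):
    o1,d1=ray('top',*a);o2,d2=ray('scene',*b)
    s=np.linalg.lstsq(np.c_[d1,-d2],o2-o1,rcond=None)[0]; p,q=o1+s[0]*d1,o2+s[1]*d2; return ((p+q)/2).round(4),np.linalg.norm(p-q).round(4)
print('A far-from-robot top',tri((378.5,178.5),(259.3,161.6)),'B',tri((480-100,252.5),(269.3,129.3)))
print('collarA',tri((373.2,190),(261.5,197.5)),'B',tri((375,255.7),(271.5,162)))
for z in (.06,.08):print(atz('top',373.2,190,z),atz('top',375,255.7,z))
print('glue',atz('top',359,131,.12),'cork',atz('top',410,150,.03))
E
```

```text
panel corners [[0.6617, 0.2589], [0.6189, 0.0584], [0.4743, 0.0887], [0.5203, 0.2894]] c [0.5688 0.1738] sides [np.float64(0.1446), np.float64(0.205), np.float64(0.1478), np.float64(0.2059)] ang [np.float64(-12.2), np.float64(-102.0), np.float64(168.2), np.float64(77.1)]
stand corners [[0.5461, -0.1628], [0.5541, -0.2453], [0.4744, -0.2498], [0.4659, -0.1676]] c [ 0.5101 -0.2064] sides [np.float64(0.0804), np.float64(0.0829), np.float64(0.0799), np.float64(0.0826)] ang [np.float64(3.4), np.float64(-84.5), np.float64(-176.8), np.float64(95.9)]
sty top [ 0.50777084 -0.20463137  0.138     ] collar [ 0.51314033 -0.2078389   0.068     ]
A far-from-robot top (array([ 0.612 , -0.1448,  0.1699]), np.float64(0.0099)) B (array([ 0.4223, -0.1417,  0.1683]), np.float64(0.0078))
collarA (array([ 0.6041, -0.1445,  0.0631]), np.float64(0.0028)) B (array([ 0.4206, -0.1404,  0.0654]), np.float64(0.0055))
[ 0.60486066 -0.14622076  0.06      ] [ 0.42118654 -0.14369549  0.06      ]
[ 0.60083059 -0.14415131  0.08      ] [ 0.42002829 -0.14166552  0.08      ]
glue [ 0.75879296 -0.1078165   0.12      ] cork [ 0.72745346 -0.26137825  0.03      ]
```

```bash
cat >> h.py <<'E'
def plan(p,yaw_y=None):
    "shift in tool axes (normalised) to world point p, turn to bring tool y to world yaw (deg, mod 180)"
    s=robot.read_state(); T=R.from_rotvec(s['tcp_rot']).as_matrix()
    sh=T.T@(np.array(p)-s['position'])
    out=[sh.round(4)]
    if yaw_y is not None:
        a=np.radians(yaw_y); z=np.array([0,0,-1.])
        for k in(0,np.pi):
            y=np.array([np.cos(a+k),np.sin(a+k),0]); G=np.c_[np.cross(y,z),y,z]
            out.append((R.from_matrix(T.T@G).as_rotvec()/(np.pi/2)).round(4))
    return out
E
python3 - <<'E'
from h import *
s=robot.read_state();T=R.from_rotvec(s['tcp_rot']).as_matrix();print(T.round(3))
print(plan((.51,-.206,.29),94.5)); c=optics.calibration('wrist');print(c, ray('wrist',320,200))
E
```

```text
[[ 0.914  0.406 -0.   ]
 [ 0.406 -0.914  0.001]
 [ 0.    -0.001 -1.   ]]
[array([ 0.3825, -0.1295, -0.0446]), array([-0.000e+00, -1.200e-03, -1.784e+00]), array([-0.0008,  0.    ,  0.216 ])]
{'fovy': 65.70646984690485, 'cx': 318.68377159060736, 'cy': 202.99866712176694, 'rvec': array([-2.43024361,  1.57968732,  0.22394583]), 'tvec': array([-0.52514563, -0.03341192,  0.38968053])} (array([ 0.28247645, -0.44949796,  0.38328038]), array([-0.24300243, -0.11170346, -0.9635726 ]))
```

Request:
step_arm(targets=[[91,0.04,-0.013,-0.03,0,0,0.07],[91,0.085,-0.03,-0.045,0,0,0.15],[91,0.13,-0.045,-0.045,0,0,0.216],[91,0.175,-0.06,-0.045,0,0,0.216],[91,0.22,-0.075,-0.045,0,0,0.216]])

```text
time_s: 0.6
position: [0.3847, -0.3204, 0.2907]
tcp_rot: [-3.139, -0.123, 0.0]
contact_force: [0.2, -0.2, 0.1]
opening: 0.0911
grip_force: 0.0
```

```bash
python3 - <<'E'
from h import *
print(robot.read_state()['position'],plan((.51,-.206,.29),94.5))
E
```

```text
[ 0.38469374 -0.32044501  0.2906626 ] [array([ 0.1339, -0.1043,  0.0007]), array([1.0000e-04, 1.0000e-04, 1.9997e+00]), array([-0.    ,  0.0001, -0.0003])]
```

Request:
step_arm(targets=[[91,0.037,-0.028,0,0,0,0],[91,0.074,-0.057,0,0,0,0],[91,0.11,-0.086,0,0,0,0],[91,0.134,-0.104,0,0,0,0],[91,0.134,-0.104,0,0,0,0]])

```text
time_s: 1.1
position: [0.5111, -0.2049, 0.2899]
tcp_rot: [-3.138, -0.13, 0.0]
contact_force: [-0.6, -0.1, -0.3]
opening: 0.0911
grip_force: 0.0
```

```bash
python3 - <<'E'
from h import *
c=optics.calibration('wrist'); shot('wrist','w1.png'); np.save('w1.npy',c,allow_pickle=True)
print(robot.read_state()['position'])
for p in [(.51,-.206,.138),(.51,-.206,.06),(.605,-.145,.07),(.421,-.142,.07)]: print(p,proj('wrist',p,c))
E
```

```text
[ 0.50983539 -0.20642344  0.28997176]
(0.51, -0.206, 0.138) (np.float64(319.50752486792044), np.float64(196.59620985877754))
(0.51, -0.206, 0.06) (np.float64(319.41695997408726), np.float64(180.07888021792795))
(0.605, -0.145, 0.07) (np.float64(273.21941256419314), np.float64(97.3298656599155))
(0.421, -0.142, 0.07) (np.float64(263.6162081961419), np.float64(246.12277486602636))
```

View pics/w1.png

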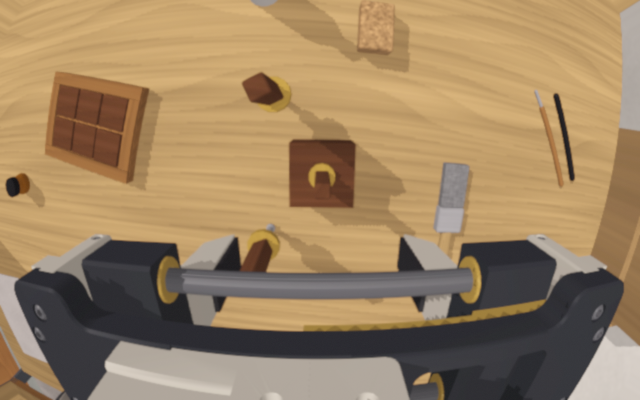

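```bash
python3 - <<'E'
from h import *
c=np.load('w1.npy',allow_pickle=True).item()
P=np.array([atz('wrist',u,v,.06,c) for u,v in[(289,140.5),(355.5,140),(354.5,207),(289.5,207.5)]])[:,:2]
print(P.round(4),P.mean(0),[np.linalg.norm(P[i]-P[i-1]).round(4) for i in range(4)],[np.degrees(np.arctan2(*(P[i]-P[i-1])[::-1])).round(1) for i in range(4)])
Q=np.array([atz('wrist',u,v,.022,c) for u,v in[(59,72),(148,88),(130,182),(46,155)]])[:,:2]
print(Q.round(4),Q.mean(0),[np.linalg.norm(Q[i]-Q[i-1]).round(4) for i in range(4)],[np.degrees(np.arctan2(*(Q[i]-Q[i-1])[::-1])).round(1) for i in range(4)])
im=cv2.imread('pics/w1.png'); cv2.imwrite('pics/c3.png',cv2.resize(im[130:220,270:370],None,fx=6,fy=6,interpolation=2))
E
```

```text
[[ 0.5551 -0.166 ]
 [ 0.5624 -0.2447]
 [ 0.4796 -0.2525]
 [ 0.4722 -0.1718]] [ 0.51735983 -0.20871288] [np.float64(0.0831), np.float64(0.079), np.float64(0.0832), np.float64(0.081)] [np.float64(4.0), np.float64(-84.7), np.float64(-174.6), np.float64(95.2)]
[[0.663  0.2478]
 [0.6203 0.049 ]
 [0.4794 0.0826]
 [0.5186 0.2858]] [0.57032284 0.16627849] [np.float64(0.1494), np.float64(0.2033), np.float64(0.1448), np.float64(0.2069)] [np.float64(-14.7), np.float64(-102.1), np.float64(166.6), np.float64(79.1)]
```

View pics/c3.png

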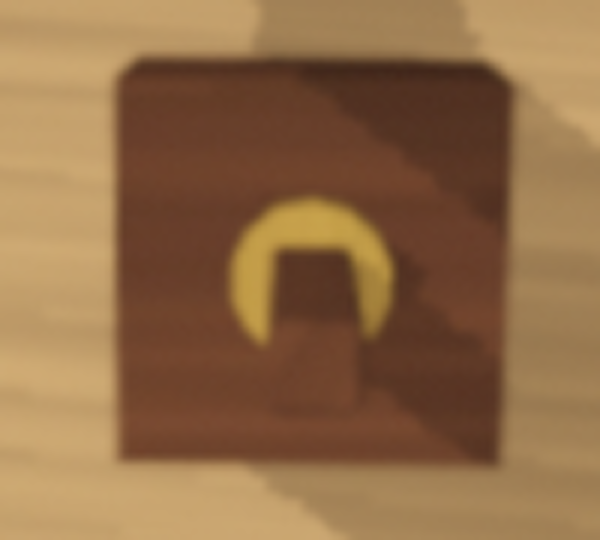

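```bash
python3 - <<'E'
from h import *
c=np.load('w1.npy',allow_pickle=True).item()
print(atz('wrist',322.5,191,.138,c),atz('wrist',322,176.3,.068,c))
print(plan((.514,-.208,.11),94.7))
E
```

```text
[ 0.51580793 -0.20840816  0.138     ] [ 0.5164853  -0.20851448  0.068     ]
[array([0.0042, 0.002 , 0.18  ]), array([1.1000e-03, 6.0000e-04, 1.9999e+00]), array([-0.0004,  0.0007, -0.0001])]
```

Request:
step_arm(targets=[[91,0.005,0.002,0.04,0,0,0],[91,0.005,0.002,0.08,0,0,0],[91,0.005,0.002,0.12,0,0,0],[91,0.005,0.002,0.155,0,0,0],[91,0.005,0.002,0.18,0,0,0]])

```text
time_s: 1.65
position: [0.5122, -0.2101, 0.1082]
tcp_rot: [-3.138, -0.121, 0.005]
contact_force: [-0.3, -0.1, 0.5]
opening: 0.0907
grip_force: 0.0
```

Request:
step_arm(targets=[[70,0,0,0,0,0,0],[45,0,0,0,0,0,0],[30,0,0,0,0,0,0],[20,0,0,0,0,0,0],[20,0,0,0,0,0,0]], force=8)

```text
time_s: 2.15
position: [0.5147, -0.2098, 0.112]
tcp_rot: [3.138, 0.123, 0.003]
contact_force: [0.1, -0.3, -0.6]
opening: 0.0557
grip_force: 0.0
```

Request:
step_arm(targets=[[8,0,0,0,0,0,0],[8,0,0,0,0,0,0],[8,0,0,0,0,0,0],[8,0,0,0,0,0,0],[8,0,0,0,0,0,0]], force=8)

```text
time_s: 2.65
position: [0.5142, -0.2094, 0.1107]
tcp_rot: [-3.139, -0.123, 0.0]
contact_force: [0.6, -1.9, -0.9]
opening: 0.0162
grip_force: 8.0
```

Request:
step_arm(targets=[[8,0,0,0,0,0,0],[8,0,0,0,0,0,0],[8,0,0,0,0,0,0]], force=50)

```text
time_s: 2.95
position: [0.5142, -0.2093, 0.1107]
tcp_rot: [-3.139, -0.123, 0.0]
contact_force: [-0.2, 1.5, 0.1]
opening: 0.0157
grip_force: 50.0
```

```bash
python3 - <<'E'
from h import *
s=robot.read_state(); print(s['position'],s['contact_force'],s['opening'],s['grip_force'],s['time_s']); np.save('grasp.npy',np.r_[s['position'],s['tcp_rot']])
E
```

```text
[ 0.51422279 -0.20934628  0.11066767] [-0.19262014  1.52437935  0.05904118] 0.015697306658295253 49.99992549419403 2.95
```

Request:
step_arm(targets=[[8,0,0,-0.02,0,0,0],[8,0,0,-0.05,0,0,0],[8,0,0,-0.1,0,0,0],[8,0,0,-0.14,0,0,0],[8,0,0,-0.14,0,0,0]])

```text
time_s: 3.45
position: [0.5165, -0.2108, 0.2568]
tcp_rot: [3.133, 0.123, 0.016]
contact_force: [1.2, 0.3, -0.6]
opening: 0.0156
grip_force: 50.0
```

Request:
step_arm(targets=[[8,0.008,-0.035,0,0,0,0],[8,0.018,-0.08,0,0,0,0],[8,0.028,-0.125,0,0,0,0],[8,0.039,-0.17,0,0,0,0],[8,0.049,-0.215,0,0,0,0]])

```text
time_s: 3.95
position: [0.5459, 0.0104, 0.2497]
tcp_rot: [-3.139, -0.123, 0.002]
contact_force: [0.8, -0.3, -0.4]
opening: 0.0155
grip_force: 50.0
```

Request:
step_arm(targets=[[8,0.01,-0.045,0,0,0,0],[8,0.02,-0.09,0,0,0,0],[8,0.029,-0.13,0,0,0,0],[8,0.037,-0.16,0,0,0,0],[8,0.037,-0.16,0,0,0,0]])

```text
time_s: 4.45
position: [0.5702, 0.1749, 0.2491]
tcp_rot: [-3.138, -0.13, 0.003]
contact_force: [0.4, -0.2, -0.8]
opening: 0.0154
grip_force: 50.0
```

Request:
step_arm(targets=[[8,0,0,0,0,0,0],[8,0,0,0,0,0,0],[8,0,0,0,0,0,0]])

```text
time_s: 4.75
position: [0.5706, 0.1699, 0.2505]
tcp_rot: [3.139, 0.121, -0.001]
contact_force: [-0.8, 0.0, 0.1]
opening: 0.0159
grip_force: 50.0
```

```bash
python3 - <<'E'
from h import *
c=optics.calibration('wrist'); shot('wrist','w2.png'); np.save('w2.npy',c,allow_pickle=True)
F=[]
for i in range(8):
    s=robot.read_state(); F.append(s['contact_force']); optics.capture('wrist')
print(s['position'],s['tcp_rot'],s['time_s'],s['opening']);F=np.array(F);print(F.mean(0),F.std(0))
E
```

```text
[0.57059428 0.17093613 0.25073788] [3.13910080e+00 1.22834151e-01 1.01495067e-04] 5.15 0.016146694044840898
[-0.37267901 -0.25613567 -0.96797412] [0.39234266 0.47478042 0.29485674]
```

View pics/w2.png

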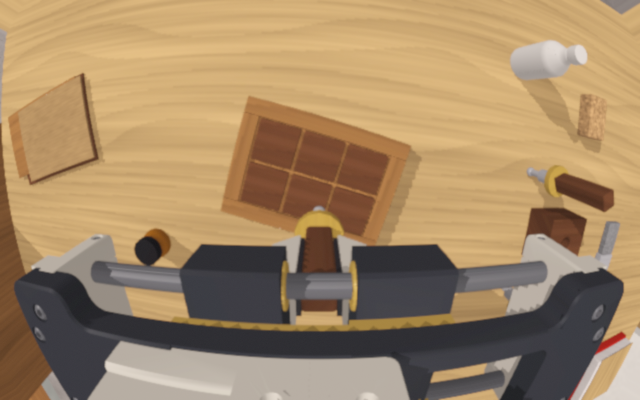

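```bash
python3 - <<'E'
from h import *
c=np.load('w2.npy',allow_pickle=True).item()
A,B=[atz('wrist',u,v,.022,c)[:2] for u,v in[(293,172),(341,187)]]
ctr=(A+B)/2; d=(B-A); print('ctr',ctr,'pitch',np.linalg.norm(d),'ang',np.degrees(np.arctan2(d[1],d[0])))
Q=np.array([atz('wrist',u,v,.022,c)[:2] for u,v in[(222,210),(249,97),(411,147)]]); print(Q,'ctr from diag',(Q[0]+Q[2])/2,np.degrees(np.arctan2(*(Q[1]-Q[0])[::-1])),np.degrees(np.arctan2(*(Q[2]-Q[1])[::-1])))
print('foot',atz('wrist',319,209,.155,c), proj('wrist',(.5706,.171,.152),c))
E
```

```text
ctr [0.5701862  0.17127604] pitch 0.06098483933517507 ang -103.33364357721786
[[0.52202977 0.29002271]
 [0.66455497 0.25927803]
 [0.62029817 0.06044341]] ctr from diag [0.57116397 0.17523306] -12.172977769431942 -102.5483922596073
foot [0.57422523 0.16951771 0.155     ] (np.float64(316.80315951975837), np.float64(212.06215807289598))
```

Request:
step_arm(targets=[[8,-0.014,-0.006,0.03,0,0,0],[8,-0.028,-0.011,0.065,0,0,0],[8,-0.028,-0.011,0.1,0,0,0],[8,-0.028,-0.011,0.1157,0,0,0],[8,-0.028,-0.011,0.1157,0,0,0]])

```text
time_s: 5.7
position: [0.5402, 0.1797, 0.1325]
tcp_rot: [3.138, 0.124, -0.008]
contact_force: [-0.2, 0.2, -1.6]
opening: 0.0156
grip_force: 50.0
```

Request:
step_arm(targets=[[8,0,0,0,0,0,0],[8,0,0,0.005,0,0,0],[8,0,0,0.01,0,0,0],[8,0,0,0.0145,0,0,0],[8,0,0,0.0165,0,0,0]])

```text
time_s: 6.2
position: [0.5419, 0.1799, 0.1183]
tcp_rot: [3.139, 0.123, 0.0]
contact_force: [1.0, -1.2, 1.0]
opening: 0.0157
grip_force: 50.0
```

```bash
cat >> h.py <<'E'
def probe(n=12):
    optics.capture('top'); optics.capture('top')
    F=[];P=[]
    for i in range(n):
        s=robot.read_state(); F.append(s['contact_force']); P.append(s['position']); optics.capture('top')
    print('F',np.mean(F,0).round(2),'+-',np.std(F,0).round(2),'P',np.mean(P,0).round(4),'+-',np.std(P,0).round(4),s['time_s'])
E
python3 -c "
from h import *
probe()"
```

```text
F [ 0.17 -0.27  0.73] +- [0.24 0.49 0.41] P [0.5419 0.1799 0.1187] +- [0.     0.     0.0001] 6.85
```

Request:
step_arm(targets=[[8,0,0,-0.0115,0,0,0],[8,0.005,-0.016,-0.0115,0,0,0],[8,0.012,-0.04,-0.0115,0,0,0],[8,0.0158,-0.0526,-0.0115,0,0,0],[8,0.0158,-0.0526,-0.0115,0,0,0]])

```text
time_s: 7.4
position: [0.5535, 0.2356, 0.1299]
tcp_rot: [-3.139, -0.127, -0.001]
contact_force: [0.4, -0.2, -0.1]
opening: 0.0157
grip_force: 50.0
```

Request:
step_arm(targets=[[8,0,0,0,0,0,0],[8,0,0,0.004,0,0,0],[8,0,0,0.008,0,0,0],[8,0,0,0.0115,0,0,0],[8,0,0,0.0115,0,0,0]])

```text
time_s: 7.9
position: [0.5533, 0.233, 0.118]
tcp_rot: [3.139, 0.122, -0.001]
contact_force: [-0.2, -0.7, 2.0]
opening: 0.0159
grip_force: 50.0
```

```bash
python3 -c "
from h import *
probe(8)"
```

```text
F [-0.   -1.13  0.27] +- [0.66 0.51 0.63] P [0.5535 0.2334 0.1186] +- [0.     0.0001 0.    ] 8.35
```

Request:
step_arm(targets=[[8,0,0,-0.0115,0,0,0],[8,0.013,0.004,-0.0115,0,0,0],[8,0.04,0.012,-0.0115,0,0,0],[8,0.0527,0.0158,-0.0115,0,0,0],[8,0.0527,0.0158,-0.0115,0,0,0]])

```text
time_s: 8.9
position: [0.6088, 0.2216, 0.1305]
tcp_rot: [-3.139, -0.121, -0.003]
contact_force: [0.2, 0.3, -1.6]
opening: 0.0159
grip_force: 50.0
```

Request:
step_arm(targets=[[8,0,0,0,0,0,0],[8,0,0,0.004,0,0,0],[8,0,0,0.008,0,0,0],[8,0,0,0.0115,0,0,0],[8,0,0,0.0115,0,0,0]])

```text
time_s: 9.4
position: [0.6066, 0.2222, 0.1181]
tcp_rot: [-3.139, -0.124, 0.002]
contact_force: [-2.1, 1.0, 0.1]
opening: 0.0158
grip_force: 50.0
```

```bash
python3 -c "
from h import *
probe(8)"
```

```text
F [-1.04  0.34  0.36] +- [0.46 0.37 0.55] P [0.6071 0.2221 0.1186] +- [0.0001 0.0001 0.    ] 9.85
```

Request:
step_arm(targets=[[8,0,0,-0.0115,0,0,0],[8,-0.005,0.016,-0.0115,0,0,0],[8,-0.012,0.04,-0.0115,0,0,0],[8,-0.0158,0.0526,-0.0115,0,0,0],[8,-0.0158,0.0526,-0.0115,0,0,0]])

```text
time_s: 10.4
position: [0.5955, 0.166, 0.1303]
tcp_rot: [3.139, 0.119, -0.0]
contact_force: [0.3, -0.9, -0.0]
opening: 0.0156
grip_force: 50.0
```

Request:
step_arm(targets=[[8,0,0,0,0,0,0],[8,0,0,0.004,0,0,0],[8,0,0,0.008,0,0,0],[8,0,0,0.0115,0,0,0],[8,0,0,0.0115,0,0,0]])

```text
time_s: 10.9
position: [0.5956, 0.1689, 0.118]
tcp_rot: [-3.139, -0.124, 0.0]
contact_force: [0.3, 0.5, 1.5]
opening: 0.0159
grip_force: 50.0
```

```bash
python3 -c "
from h import *
probe(8)"
```

```text
F [-0.12  1.24  0.55] +- [0.47 0.35 0.42] P [0.5956 0.1685 0.1186] +- [0.     0.0002 0.    ] 11.35
```

Request:
step_arm(targets=[[8,0,0,-0.0115,0,0,0],[8,-0.005,0.016,-0.0115,0,0,0],[8,-0.012,0.04,-0.0115,0,0,0],[8,-0.0158,0.0526,-0.0115,0,0,0],[8,-0.0158,0.0526,-0.0115,0,0,0]])

```text
time_s: 11.9
position: [0.5837, 0.1124, 0.1302]
tcp_rot: [3.139, 0.119, -0.0]
contact_force: [-1.0, 0.5, -0.4]
opening: 0.0155
grip_force: 50.0
```

Request:
step_arm(targets=[[8,0,0,0,0,0,0],[8,0,0,0.004,0,0,0],[8,0,0,0.008,0,0,0],[8,0,0,0.0115,0,0,0],[8,0,0,0.0115,0,0,0]])

```text
time_s: 12.4
position: [0.5839, 0.1152, 0.118]
tcp_rot: [-3.139, -0.124, 0.001]
contact_force: [-0.2, 0.8, 1.1]
opening: 0.0155
grip_force: 50.0
```

```bash
python3 -c "
from h import *
probe(8)"
```

```text
F [-0.18  0.92  0.48] +- [0.43 0.72 0.38] P [0.584  0.1148 0.1186] +- [0.     0.0002 0.0001] 12.85
```

Cells 1 to 5 read the same, so cell 0 should be high.

Request:
step_arm(targets=[[8,0,0,-0.0115,0,0,0],[8,-0.013,-0.004,-0.0115,0,0,0],[8,-0.04,-0.012,-0.0115,0,0,0],[8,-0.0527,-0.0158,-0.0115,0,0,0],[8,-0.0527,-0.0158,-0.0115,0,0,0]])

```text
time_s: 13.4
position: [0.5288, 0.1264, 0.1307]
tcp_rot: [3.139, 0.125, -0.001]
contact_force: [0.1, -0.1, -1.8]
opening: 0.0158
grip_force: 50.0
```

Request:
step_arm(targets=[[8,0,0,0,0,0,0],[8,0,0,0.004,0,0,0],[8,0,0,0.008,0,0,0],[8,0,0,0.0115,0,0,0],[8,0,0,0.0115,0,0,0]])

```text
time_s: 13.9
position: [0.5309, 0.126, 0.1183]
tcp_rot: [3.139, 0.123, 0.001]
contact_force: [0.3, -1.1, 2.6]
opening: 0.0158
grip_force: 50.0
```

```bash
python3 -c "
from h import *
probe(10)"
```

```text
F [ 1.88 -0.72  2.01] +- [0.56 0.86 0.25] P [0.5306 0.1262 0.1188] +- [0.0002 0.0001 0.0001] 14.45
```

Request:
step_arm(targets=[[8,0,0,0.003,0,0,0],[8,0,0,0.006,0,0,0],[8,0,0,0.009,0,0,0],[8,0,0,0.0115,0,0,0],[8,0,0,0.013,0,0,0]])

```text
time_s: 15.0
position: [0.5306, 0.1263, 0.1062]
tcp_rot: [3.139, 0.123, 0.002]
contact_force: [0.3, -1.3, 11.6]
opening: 0.0159
grip_force: 50.0
```

```bash
python3 -c "
from h import *
probe(6);probe(10);print(robot.read_state()['opening'])"
```

```text
F [ 0.15 -1.22 10.29] +- [0.43 0.29 0.5 ] P [0.5306 0.1263 0.1063] +- [0. 0. 0.] 15.35
F [ 0.28 -1.   10.1 ] +- [0.68 0.53 0.51] P [0.5305 0.1262 0.1063] +- [0. 0. 0.] 15.95
0.01594085831244169
```

Request:
step_arm(targets=[[8,0,0,0.0008,0,0,0],[8,0,0,0.0015,0,0,0],[8,0,0,0.0015,0,0,0],[8,0,0,0.0015,0,0,0],[8,0,0,0.0015,0,0,0]])

```text
time_s: 16.5
position: [0.5306, 0.1263, 0.1049]
tcp_rot: [3.139, 0.123, 0.002]
contact_force: [-0.7, -2.2, 11.2]
opening: 0.0159
grip_force: 50.0
```

```bash
python3 -c "
from h import *
probe(12)"
```

```text
F [ 0.19 -1.02 10.91] +- [0.46 0.47 0.3 ] P [0.5306 0.1263 0.1049] +- [0. 0. 0.] 17.15
```

Request:
step_arm(targets=[[8,0,0,-0.004,0,0,0],[8,0,0,-0.008,0,0,0],[8,0,0,-0.012,0,0,0],[8,0,0,-0.014,0,0,0],[8,0,0,-0.014,0,0,0]])

```text
time_s: 17.7
position: [0.5298, 0.1263, 0.1177]
tcp_rot: [-3.139, -0.123, 0.001]
contact_force: [1.1, 0.4, 1.5]
opening: 0.0157
grip_force: 50.0
```

```bash
python3 -c "
from h import *
probe(10)"
```

```text
F [0.82 0.46 0.86] +- [0.58 0.44 0.49] P [0.5299 0.1263 0.1177] +- [0.     0.     0.0001] 18.25
```

Request:
step_arm(targets=[[8,0,0,-0.03,0,0,0],[8,0,0,-0.07,0,0,0],[8,0,0,-0.11,0,0,0],[8,-0.002,0.016,-0.14,0,0,0],[8,-0.006,0.05,-0.14,0,0,0]])

```text
time_s: 18.8
position: [0.5295, 0.0771, 0.2622]
tcp_rot: [-3.139, -0.128, -0.012]
contact_force: [0.8, -1.0, -2.0]
opening: 0.0161
grip_force: 50.0
```

Request:
step_arm(targets=[[8,-0.005,0.04,0,0,0,0],[8,-0.01,0.08,0,0,0,0],[8,-0.015,0.12,0,0,0,0],[8,-0.02,0.16,0,0,0,0],[8,-0.025,0.2,0,0,0,0]])

```text
time_s: 19.3
position: [0.518, -0.1268, 0.2575]
tcp_rot: [-3.139, -0.123, 0.003]
contact_force: [0.9, -0.1, -0.8]
opening: 0.0159
grip_force: 50.0
```

Request:
step_arm(targets=[[8,-0.005,0.04,0,0,0,0],[8,-0.009,0.07,0,0,0,0],[8,-0.0107,0.0834,0,0,0,0],[8,-0.0107,0.0834,0,0,0,0],[8,-0.0107,0.0834,0,0,0,0]])

```text
time_s: 19.8
position: [0.5146, -0.2084, 0.2577]
tcp_rot: [-3.138, -0.123, 0.001]
contact_force: [-0.0, 0.5, -1.4]
opening: 0.016
grip_force: 50.0
```

```bash
python3 - <<'E'
from h import *
probe(5); g=np.load('grasp.npy'); s=robot.read_state(); T=R.from_rotvec(s['tcp_rot'])
print(plan(g[:3]),(T.inv()*R.from_rotvec(g[3:])).as_rotvec()/(np.pi/2))
E
```

```text
F [ 0.02  0.36 -1.09] +- [0.45 0.38 0.49] P [ 0.5149 -0.2081  0.2581] +- [0.     0.0002 0.0001] 20.1
[array([-0.0008,  0.0006,  0.1475])] [ 0.00016481 -0.00018084  0.00072   ]
```

Request:
step_arm(targets=[[8,-0.0008,0.0006,0.03,0,0,0],[8,-0.0008,0.0006,0.06,0,0,0],[8,-0.0008,0.0006,0.085,0,0,0],[8,-0.0008,0.0006,0.1,0,0,0],[8,-0.0008,0.0006,0.112,0,0,0]])

```text
time_s: 20.65
position: [0.5138, -0.2097, 0.1449]
tcp_rot: [-3.139, -0.124, 0.001]
contact_force: [0.2, 0.6, -1.5]
opening: 0.016
grip_force: 50.0
```

Request:
step_arm(targets=[[8,0,0,0.01,0,0,0],[8,0,0,0.02,0,0,0],[8,0,0,0.028,0,0,0],[8,0,0,0.033,0,0,0],[8,0,0,0.0345,0,0,0]])

```text
time_s: 21.15
position: [0.5139, -0.21, 0.1111]
tcp_rot: [-3.139, -0.123, 0.001]
contact_force: [-0.9, 0.4, -0.9]
opening: 0.0158
grip_force: 50.0
```

```bash
python3 - <<'E'
from h import *
probe(6)
E
```

```text
F [ 0.21 -0.05 -1.3 ] +- [0.54 0.4  0.58] P [ 0.5142 -0.2102  0.1119] +- [0.0001 0.     0.0001] 21.5
```

Within 1.2 mm of the grasp height. I'll lower 1 mm more, open and rise.

Request:
step_arm(targets=[[8,0,0,0.0008,0,0,0],[8,0,0,0.0008,0,0,0],[20,0,0,0.0008,0,0,0],[40,0,0,0.0008,0,0,0],[60,0,0,0.0008,0,0,0]], force=10)

```text
time_s: 22.05
position: [0.5141, -0.2101, 0.1109]
tcp_rot: [3.139, 0.123, 0.0]
contact_force: [0.2, 0.5, -0.9]
opening: 0.0314
grip_force: 0.0
```

Request:
step_arm(targets=[[91,0,0,0,0,0,0],[91,0,0,0,0,0,0],[91,0,0,0,0,0,0],[91,0,0,0,0,0,0],[91,0,0,0,0,0,0]])

```text
time_s: 22.55
position: [0.514, -0.2101, 0.1107]
tcp_rot: [3.139, 0.123, -0.0]
contact_force: [-0.4, 0.8, 0.5]
opening: 0.0713
grip_force: 0.0
```

Request:
step_arm(targets=[[91,0,0,-0.02,0,0,0],[91,0,0,-0.06,0,0,0],[91,0,0,-0.1,0,0,0],[91,0,0,-0.14,0,0,0],[91,0,0,-0.18,0,0,0]])

```text
time_s: 23.05
position: [0.5137, -0.2099, 0.2924]
tcp_rot: [3.139, 0.123, 0.0]
contact_force: [0.7, -0.1, 0.2]
opening: 0.0909
grip_force: 0.0
```

Request:
step_arm(targets=[[91,0,0,0,0,0,0],[91,0,0,0,0,0,0],[91,0,0,0,0,0,0]])

```text
time_s: 23.35
position: [0.5135, -0.2098, 0.2894]
tcp_rot: [-3.138, -0.123, 0.003]
contact_force: [0.5, -0.8, 0.0]
opening: 0.091
grip_force: 0.0
```

```bash
python3 -c "
from h import *
shot('wrist','w3.png')"
```

```text
(no output)
```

View pics/w3.png

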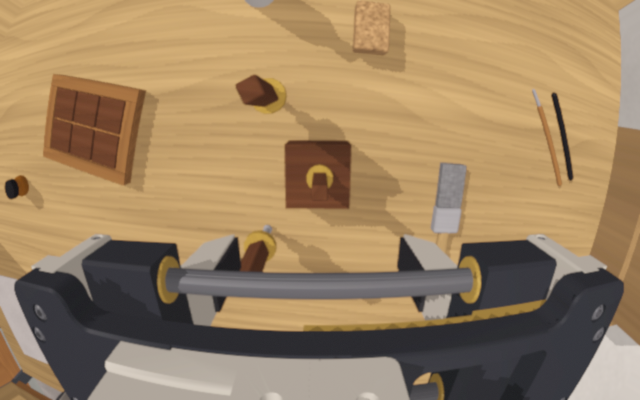

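The stylus hangs upright in the stand at (319,178), as it did before, and everything else is where it was. Handing in.

```bash
python3 -c "
from h import *
print(robot.finish_job())"
```

```text
the job is handed in; nothing more can be done
None
```

The job is handed in (no verdict came back): the proud tile was at cell 0, I pressed it home at about 11–12 N, and the stylus is back in its stand and released, with the other things on the bench apparently undisturbed.

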